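# Scrape the chips off the drawer front

## Robot

A 6-joint arm with a two-finger parallel gripper is mounted at the origin on the work surface. World frame = base frame: x ahead of the robot, y to its left, z up, the work surface at z = 0. Lengths are in m, angles in degrees, forces in N, time in s.
With the tool pointing down it reaches from about 0.3 to 0.75 m from the base axis. Payload 8.5 kg.
Tool frame: the origin (TCP) lies at the very end of the fingers, on their centre line; the grasp point (between the pads) lies 19 mm behind it (grip_depth is the distance from the TCP to the grasp point, in m); z points along the fingers, y is the direction in which the jaws open and shut (so a half turn about z gives the same grasp; the last joint's range is limited). The gripper opens to 85 mm and grips with 20 to 120 N. Pads are 22 mm wide; open, the fingers measure 114 mm over their backs; the gripper's body (76 mm by 85 mm) begins 54 mm behind the grasp point. The pads swing forward as they close: fully open they stand 13 mm farther back than shut.
Start: joints at [-12.336, 21.807, 74.336, -0, 83.858, -12.336], TCP at [0.55, 0, 0.231] pointing down, gripper open.
Joint ranges: [-178.18, 178.18], [-50.72, 133.34], [12.68, 142.11], [-81.47, 261.47], [9.98, 163.14], [-165.26, 165.26]. Speed limits (degrees/s): [136.94, 136.94, 180, 180, 180, 180].

## Interface

Orientations are given as a 3x3 rotation matrix whose columns are the frame's x, y, z axes.
In Python, from rig import observe, get_image, close_job, silhouettes, grip_depth gives the robot as it stands. The module is installed in compiled form; this text tells all that it offers.
- The arm moves only by the shell command python3 -m crank 'ROWS' [FORCE]. ROWS is a JSON object of lists of equal length, an entry for each row: "slide": the shift along the tool's x, y, z in m, a list of three; "roll": the turn about the tool's z in rad; "grip": the finger opening in m, from 0 to 0.0854. A call has exactly 8 rows; each row is the pose to reach, as a shift and turn from the pose commanded when the call began, along the tool's axes at that moment; what a row does not reach only later rows make up. A row lasts 1/10 s, in which the tool goes at most 50 mm and 8.59 degrees, less where a joint would pass 70% of its speed; a pose out of reach is approached as far as the arm can. A call with a gripper value outside its range is refused whole. The fingers move at their own pace and stop on an object; FORCE is the grip in N (left out, the last holds). Time passes only in rows, so rows that repeat a pose let the fingers close, or fill a call up. It gives the time, the measured TCP pose, the force and the opening at its end, in the units of the state.
- observe(): the state, without advancing time (a new reading comes with each control period).
- get_image(name): name is "scene" or "side" or "wrist"; returns a dict with "frame" (420x560x3 uint8, red, green, blue), "fx", "fy", "cx", "cy" (pixels), "D" ([k1, k2, p1, p2, k3] as OpenCV has them; the pictures are not rectified), "xyz" and "rotation" of the camera in the world. Camera axes: x right, y down, z forward; pixel columns grow to the right and rows downward; lengths in m; the calibration is good to about 2 mm. A picture is of the moment at which its call begins. There is no depth.
- close_job(): hands the job in, once; it reports no verdict.
Trained networks look in a picture, given as the dict that the camera call returned (one of the last four; its "shot" number tells which), for a name from the list of things; names that differ only in an ending like _2 or _b are one class to them, and where a whole thing is asked for, a point or a joint stands for the part that bears it (a point fixed in the world has none). Each returns a list of dicts, best first, with "confidence" (0 to 1); they miss things now and then, are a little off and sometimes report something else, mostly with a low value. They report only what shows in the picture. A call takes as long as a camera call. They do not tell look-alikes from the thing itself.
- silhouettes(target, picture): "pixels" (420x560 bool, what is visible of it) and "box" ([centre column, centre row, width, height] in pixels, round what is visible of it).
The state is a dict: "time_s": time; "q": joint angles; "qvel": joint speeds; "joint_efforts": joint torques, N m; "position": TCP position; "tool_rot": TCP orientation; "ft_force": force on the tool from outside, world axes, zero at the start; "wrist_torque": the same for the moment, N m; "grip_width": finger opening in m.
Only numpy, scipy, OpenCV 4.12 (cv2) and the standard library are available. Lean on these libraries where they do the work, as an engineer would, in place of code of your own. Each camera call takes 0.05 s, during which the arm holds its last target.

## Task

Take the scraper block from its timber block and wipe all five wood chips off the dark plywood drawer front, over the edge and into the steel tray, without touching the chips with the gripper. Then stand the scraper upright on its timber block again and let go; leave the glue bottle and the screwdriver beside the work alone.

Things in the scene. Friction and masses are not known exactly. Their poses are not given: they have to be found in the camera images.
- panel_top (a point): Centre of the upper face of the plywood drawer front (smooth dark film face, pale edges), which lies on two battens and is fixed to the bench. Upper face 220 mm (its x) by 260 mm (its y), 63 mm above the bench, 18 mm thick, no rim. Its x and y axes run along its edges, z up; it may be turned on the bench.
- tray: Open steel tray fixed on the bench against one of the two 220 mm long edges of the drawer front (its +y or its -y edge, differs from run to run). 280 mm (its x) by 130 mm (its y), 42 mm high, walls and floor 3 mm; roughly parallel to the drawer front, its near wall tucked 3 to 17 mm under the overhanging edge, so that whatever is pushed over that edge drops in. Origin: centre of its underside, z up.
- rest_top (a point): Centre of the upper face of the dark timber block, fixed on the bench beside the edge of the drawer front opposite the tray. Upper face 150 mm (its x) by 70 mm (its y), flat, 60 mm above the bench, at least 15 mm clear of the drawer front. The scraper stands on it at the start.
- scraper_grip (a point): Centre of the grip of the scraper block, 58 mm above its flat underside. The scraper (about 250 g, loose) has a foot 120 mm long (its x), 36 mm thick (its y), 28 mm high, steel-faced on both long sides, and on it a wooden grip 70 mm long (x), 26 mm thick (y) that reaches from 28 to 85 mm above the underside. z up when standing. At the start its x is along the timber block's x within about 0.15 rad.
- chip1: Loose pale wooden chip, oblong 28 x 18 mm, 12 thick, 11 g, lying flat on the panel at the start, wherever it fell, within 85 mm of the panel's centre along each panel axis, at least 10 mm from its edges. Origin: centre of its underside; z is its own up.
- chip2: Loose pale wooden chip, oblong 26 x 20 mm, 10 thick, 11 g, lying flat on the panel at the start, wherever it fell, within 85 mm of the panel's centre along each panel axis, at least 10 mm from its edges. Origin: centre of its underside; z is its own up.
- chip3: Loose pale wooden chip, round plug 24 mm across, 10 thick, 11 g, lying flat on the panel at the start, wherever it fell, within 85 mm of the panel's centre along each panel axis, at least 10 mm from its edges. Origin: centre of its underside; z is its own up.
- chip4: Loose pale wooden chip, L-shaped, 28 x 18 mm over all, 12 thick, 11 g, lying flat on the panel at the start, wherever it fell, within 85 mm of the panel's centre along each panel axis, at least 10 mm from its edges. Origin: centre of its underside; z is its own up.
- chip5: Loose pale wooden chip, square 22 x 22 mm, 12 thick, 11 g, lying flat on the panel at the start, wherever it fell, within 85 mm of the panel's centre along each panel axis, at least 10 mm from its edges. Origin: centre of its underside; z is its own up.
- glue: White glue bottle, 60 mm across, 150 mm high, standing on the bench to the left of the work; a loose bystander. Origin at its underside.
- driver: Screwdriver lying on the bench to the right of the work; a loose bystander. Origin at its underside.
There are look-alikes about, which are no part of the job. Leave any red look-alike of the part that bears scraper_grip alone. What is shaped like the part that bears rest_top but orange is not meant.

How it is judged (in metres and radians):
On the way, in this order (a step that is already met when the one before it is completed fails the run):
1. the scraper is brought down onto the drawer front, upright (x of scraper_grip in the frame of panel_top between -0.12 and 0.12 m and y of scraper_grip in the frame of panel_top between -0.15 and 0.15 m and z of scraper_grip in the frame of panel_top below 0.066 m and angle between scraper_grip's own z axis and vertical below 0.25 rad), for 0.1 s.
2. all five chips are in the tray (x of chip1 in the frame of tray between -0.14 and 0.14 m and y of chip1 in the frame of tray between -0.065 and 0.065 m and z of each of chip1, chip2, chip3, chip4, chip5 in the frame of tray below 0.042 m and x of chip2 in the frame of tray between -0.14 and 0.14 m and y of chip2 in the frame of tray between -0.065 and 0.065 m and x of chip3 in the frame of tray between -0.14 and 0.14 m and y of chip3 in the frame of tray between -0.065 and 0.065 m and x of chip4 in the frame of tray between -0.14 and 0.14 m and y of chip4 in the frame of tray between -0.065 and 0.065 m and x of chip5 in the frame of tray between -0.14 and 0.14 m and y of chip5 in the frame of tray between -0.065 and 0.065 m), for 0.2 s.
At the end, for the whole second after the job is handed in: All five chips lie in the tray (inside its outline and below its rim), and the scraper stands upright (within 0.1 rad) on its timber block, released: grip centre within 60 mm of the block's centre along its length and 33 mm across it (all of step 2 and x of scraper_grip in the frame of rest_top between -0.06 and 0.06 m and y of scraper_grip in the frame of rest_top between -0.033 and 0.033 m and z of scraper_grip in the frame of rest_top between 0.05 and 0.064 m and angle between scraper_grip's own z axis and vertical below 0.1 rad); the robot touches nothing.
It fails at once if the gripper's fingers touch a chip (contact force between the fingers and chip1 above 0.3 N or contact force between the fingers and chip2 above 0.3 N or contact force between the fingers and chip3 above 0.3 N or contact force between the fingers and chip4 above 0.3 N or contact force between the fingers and chip5 above 0.3 N).
It fails at once if the glue bottle or the screwdriver is moved by more than 30 mm (distance of any of glue, driver from where it was at the start of the episode above 0.03 m).
It also fails if it takes over 54 s, if anything falls off the work surface, if the arm or the gripper's body presses on something with over 40 N, if the wrist force passes 120 N, or if a joint passes its speed limit or range.

## Working session

There is one attempt and no reset: what is moved stays moved. The work goes in short steps, Python scripts to look and compute and a shell command to move; the robot and the scene stay as the last step left them, time stands still between calls to the robot, and variables do not carry over. Pictures are saved under pics/ and viewed, and the job is handed in when it is done.

```bash
mkdir -p pics; ls; python3 - <<'E'
from rig import *
import cv2
s=observe();print(s['time_s'],s['position'],s['tool_rot'],s['grip_width'],grip_depth)
for n in('scene','side','wrist'):
    p=get_image(n);cv2.imwrite(f'pics/{n}0.png',p['frame'][:,:,::-1]);print(n,p['fx'],p['cx'],p['cy'],p['D'],p['xyz'],p['rotation'])
E
```

```text
pics
0.0 [5.49693558e-01 8.20971006e-05 2.30688560e-01] [[-4.44551769e-05  9.99998888e-01 -1.49061176e-03]
 [ 9.99999937e-01  4.49780687e-05  3.50758328e-04]
 [ 3.50824983e-04 -1.49059608e-03 -9.99998828e-01]] 0.08503249295798217 0.0187
scene 433.16820827760705 282.6544253615866 216.52847392532297 [-0.11251912  0.          0.          0.          0.        ] [1.35912008 0.22055893 1.09244922] [[-0.24673589  0.73269175 -0.63425878]
 [ 0.96907826  0.18455254 -0.1637916 ]
 [-0.00295469 -0.65505966 -0.75557138]]
side 493.5807539873949 289.1744126841443 208.35010944913034 [-0.10517655  0.          0.          0.          0.        ] [0.28416009 0.96494416 0.68882014] [[-0.97035546 -0.12215517  0.2085387 ]
 [-0.24159889  0.51293578 -0.82372742]
 [-0.0063444  -0.84969112 -0.52724259]]
wrist 346.7934997817659 280.33420692971777 212.97809721430446 [0.02939284 0.         0.         0.         0.        ] [0.54881521 0.06683125 0.37495973] [[ 9.99997531e-01  1.02950554e-03 -1.96933941e-03]
 [ 4.79701729e-04 -9.65323838e-01 -2.61054895e-01]
 [-2.16980774e-03  2.61053306e-01 -9.65321948e-01]]
```

View pics/scene0.png

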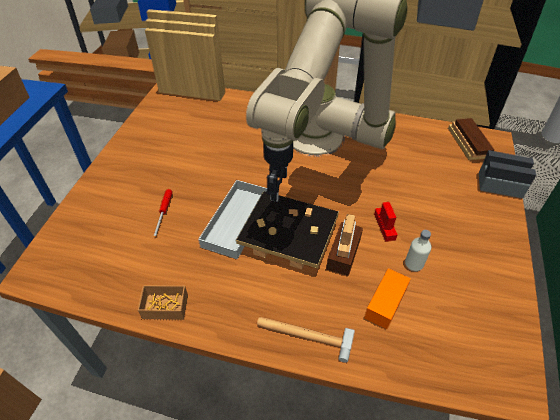

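View pics/side0.png

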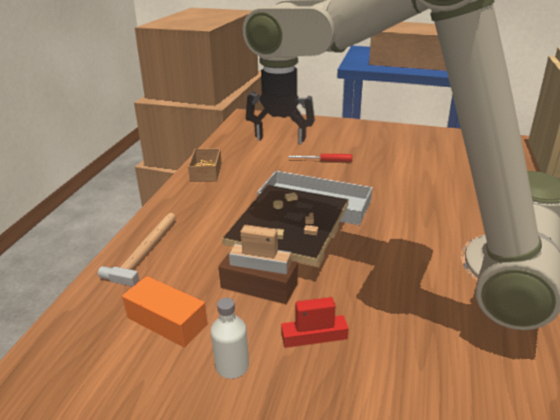

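View pics/wrist0.png

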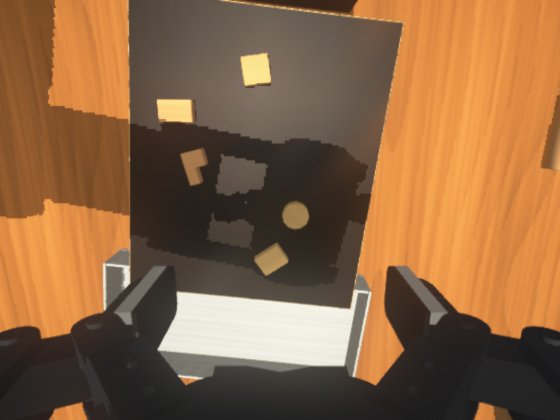

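```bash
cat > h.py <<'E'
import numpy as np, cv2
from rig import *
def K(p): return np.array([[p['fx'],0,p['cx']],[0,p['fy'],p['cy']],[0,0,1.]])
def p2w(p,uv,z):
    uv=np.array(uv,float).reshape(-1,1,2)
    n=cv2.undistortPoints(uv,K(p),np.array(p['D'])).reshape(-1,2)
    d=np.c_[n,np.ones(len(n))]@np.array(p['rotation']).T
    o=np.array(p['xyz']); return o+d*((z-o[2])/d[:,2])[:,None]
def w2p(p,X):
    R=np.array(p['rotation']).T; t=-R@np.array(p['xyz'])
    return cv2.projectPoints(np.array(X,float).reshape(-1,1,3),cv2.Rodrigues(R)[0],t,K(p),np.array(p['D']))[0].reshape(-1,2)
def up(p,x,y,w,h,s,name):
    c=p['frame'][y:y+h,x:x+w,::-1]; cv2.imwrite(name,cv2.resize(c,None,fx=s,fy=s,interpolation=cv2.INTER_CUBIC))
E
python3 - <<'E'
from h import *
P={n:get_image(n) for n in('scene','side','wrist')}
for n,p in P.items():
    for t in ['scraper_grip','rest_top','panel_top','tray','chip1','chip2','chip3','chip4','chip5','glue','driver']:
        try:
            for r in silhouettes(t,p): print(n,t,round(r['confidence'],2),np.round(r['box'],1), np.round(np.argwhere(r['pixels']).mean(0)[::-1],1))
        except Exception as e: print(n,t,e)
w=P['wrist']
print(p2w(w,[(401,22),(352,308),(131,293),(130,3)],0.063).round(4))
up(P['scene'],190,160,220,140,3.6,'pics/sc_crop.png'); up(P['side'],190,160,200,150,4,'pics/si_crop.png')
E
```

```text
scene scraper_grip 0.8 [382.8 222.6  20.   42. ] [386.5 220.8]
scene scraper_grip 0.63 [346.8 236.8  21.3  42. ] [346.5 235.5]
scene rest_top 0.72 [387.4 296.9  47.3  56.1] [386.7 298.6]
scene rest_top 0.67 [344.6 248.6  32.8  55.3] [343.4 254. ]
scene panel_top 0.83 [289.3 228.4 102.4  79.7] [288.2 230.4]
scene tray 0.84 [234.1 219.5  65.9  78.6] [230.4 219.6]
scene chip1 0.49 [289.  229.1 103.6  79.1] [288.  230.1]
scene chip1 0.4 [309.8 211.2   9.    8.2] [307.9 211.7]
scene chip2 0.49 [289.  229.1 103.6  79.1] [288.  230.1]
scene chip2 0.4 [309.8 211.2   9.    8.2] [307.9 211.7]
scene chip3 0.49 [289.  229.1 103.6  79.1] [288.  230.1]
scene chip3 0.4 [309.8 211.2   9.    8.2] [307.9 211.7]
scene chip4 0.49 [289.  229.1 103.6  79.1] [288.  230.1]
scene chip4 0.4 [309.8 211.2   9.    8.2] [307.9 211.7]
scene chip5 0.49 [289.  229.1 103.6  79.1] [288.  230.1]
scene chip5 0.4 [309.8 211.2   9.    8.2] [307.9 211.7]
scene glue 0.8 [418.5 251.2  23.7  41.9] [418.3 251.8]
scene driver 0.73 [164.9 213.1  15.1  47.1] [163.6 205.7]
scene driver 0.5 [313.4 228.2   9.3   6.5] [313.8 229.6]
s
[... 2158 characters left out ...]
  34.9] [270.5 258.9]
wrist chip3 0.68 [195.8 168.9  24.5  32.9] [194.4 164.2]
wrist chip3 0.55 [176.8 112.2  38.5  23.9] [175.7 110.7]
wrist chip4 0.95 [256.9  69.6  31.7  34.8] [255.7  69. ]
wrist chip4 0.73 [270.4 260.6  37.1  34.9] [270.5 258.9]
wrist chip4 0.68 [195.8 168.9  24.5  32.9] [194.4 164.2]
wrist chip4 0.55 [176.8 112.2  38.5  23.9] [175.7 110.7]
wrist chip5 0.95 [256.9  69.6  31.7  34.8] [255.7  69. ]
wrist chip5 0.73 [270.4 260.6  37.1  34.9] [270.5 258.9]
wrist chip5 0.68 [195.8 168.9  24.5  32.9] [194.4 164.2]
wrist chip5 0.55 [176.8 112.2  38.5  23.9] [175.7 110.7]
[[ 0.6452  0.1413  0.063 ]
 [ 0.6204 -0.1164  0.063 ]
 [ 0.4009 -0.0997  0.063 ]
 [ 0.4294  0.1543  0.063 ]]
```

View pics/sc_crop.png

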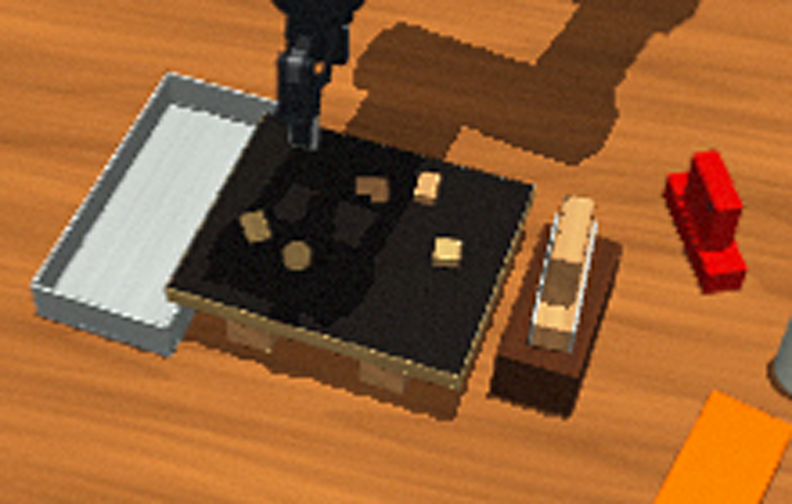

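View pics/si_crop.png

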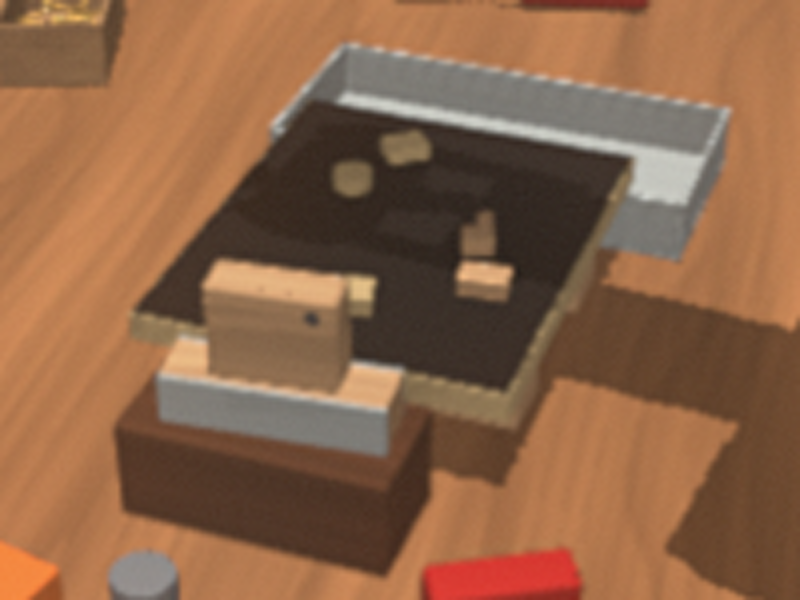

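```bash
cat > fit.py <<'E'
from h import *
from scipy.optimize import least_squares
P={n:get_image(n) for n in('scene','side','wrist')}
sc=lambda x,y:(x/3.6+190-.36,y/3.6+160-.36); si=lambda x,y:(x/4+190-.37,y/4+160-.37)
def fit(obs,x0):
    # obs: (cam,uv,local xyz with world z)
    def f(v):
        c,s=np.cos(v[2]),np.sin(v[2]);r=[]
        for cam,uv,l in obs:
            X=(v[0]+c*l[0]-s*l[1],v[1]+s*l[0]+c*l[1],l[2])
            r+=list(w2p(P[cam],X)[0]-uv)
        return np.array(r)
    o=least_squares(f,x0,loss='soft_l1');print(o.x.round(4),'res',f(o.x).round(1));return o.x
a,b,z=.11,.13,.063
pan=fit([('wrist',(401,22),(a,b,z)),('wrist',(352,308),(a,-b,z)),('wrist',(131,293),(-a,-b,z)),
 ('scene',sc(168,292),(a,-b,z)),('scene',sc(460,378),(a,b,z)),('scene',sc(533,186),(-a,b,z)),
 ('side',si(132,315),(a,b,z)),('side',si(505,388),(-a,b,z)),('side',si(632,158),(-a,-b,z)),('side',si(315,100),(a,-b,z))],[.525,.02,-.08])
a,b,z=.075,.035,.06
rest=fit([('scene',sc(497,350),(a,-b,z)),('scene',sc(575,365),(a,b,z)),('scene',sc(622,242),(-a,b,z)),
 ('side',si(118,428),(a,b,z)),('side',si(388,487),(-a,b,z)),('side',si(432,415),(-a,-b,z))],[.55,.2,-.08])
g,t=.035,.013
scr=fit([('side',si(205,283),(g,t,.145)),('side',si(350,300),(-g,t,.145)),('side',si(350,277),(-g,-t,.145)),('side',si(215,260),(g,-t,.145)),
 ('side',si(160,372),(.06,.018,.088)),('side',si(390,408),(-.06,.018,.088)),('side',si(160,415),(.06,.018,.06)),('side',si(388,452),(-.06,.018,.06)),
 ('scene',sc(565,198),(-g,-t,.145)),('scene',sc(595,200),(-g,t,.145)),('scene',sc(583,262),(g,t,.145)),('scene',sc(553,258),(g,-t,.145))],[.55,.2,-.08])
a,b,z=.14,.065,.042
tr=fit([('scene',sc(168,73),(-a,-b,z)),('scene',sc(33,288),(a,-b,z)),('side',si(347,45),(a,-b,z)),('side',si(730,110),(-a,-b,z))],[.5,-.17,-.08])
np.save('poses.npy',np.array([pan,rest,scr,tr]))
def box(p,v,a,b,zs,col,im):
    c,s=np.cos(v[2]),np.sin(v[2])
    for z in zs:
        q=w2p(p,[(v[0]+c*x-s*y,v[1]+s*x+c*y,z) for x,y in((a,b),(a,-b),(-a,-b),(-a,b))])
        cv2.polylines(im,[np.round(q*8*3).astype(int)],True,col,1,cv2.LINE_AA,3)
for n,(x,y,w,h) in {'scene':(190,160,220,140),'side':(190,160,200,150)}.items():
    p=P[n];im=cv2.resize(p['frame'][:,:,::-1],None,fx=3,fy=3,interpolation=cv2.INTER_CUBIC)
    box(p,pan,.11,.13,[.063],(0,255,0),im);box(p,rest,.075,.035,[.06,0],(255,255,0),im);box(p,scr,.035,.013,[.145],(255,0,255),im);box(p,scr,.06,.018,[.06,.088],(255,0,0),im);box(p,tr,.14,.065,[.042],(0,255,255),im)
    cv2.imwrite(f'pics/fit_{n}.png',im[y*3:(y+h)*3,x*3:(x+w)*3])
w=P['wrist']
c,s=np.cos(pan[2]),np.sin(pan[2])
for uv in[(256,69),(176,111),(194,166),(295,215),(270,259)]:
    X=p2w(w,uv,.07)[0];d=X[:2]-pan[:2];print('chip',uv,X.round(3),'panel',np.round([c*d[0]+s*d[1],-s*d[0]+c*d[1]],3))
E
python3 fit.py
```

```text
[ 0.5236  0.0223 -0.0954] res [-0.1  0.1  0.   0.9  0.4 -3.  -1.  -0.7  0.8 -0.5  0.3 -1.  -0.5 -0.4
  2.2  1.3  0.2 -1.7 -2.5 -1. ]
[ 0.5416  0.2051 -0.117 ] res [-0.5  0.   1.   2.8  0.6 -0.4 -0.7 -1.2  0.3  0.8  1.4 -2. ]
[0.5384 0.2042 0.0134] res [-1.1  0.2 -2.7  0.5  0.6 -1.1  0.4 -1.2 -0.7  1.1 -0.4  0.3  0.3  1.3
  0.2  0.4 -0.7 -2.1 -0.2 -1.1 -0.  -0.1 -0.8 -0.7]
[ 0.4969 -0.1552 -0.1123] res [ 0.5 -0.6  0.1 -0.8 -1.4 -0.6  0.  -0.5]
chip (256, 69) [0.529 0.106 0.07 ] panel [-0.003  0.084]
chip (176, 111) [0.461 0.073 0.07 ] panel [-0.067  0.044]
chip (194, 166) [0.473 0.027 0.07 ] panel [-0.051 -0.   ]
chip (295, 215) [ 0.562 -0.018  0.07 ] panel [ 0.042 -0.036]
chip (270, 259) [ 0.539 -0.061  0.07 ] panel [ 0.023 -0.081]
```

View pics/fit_scene.png

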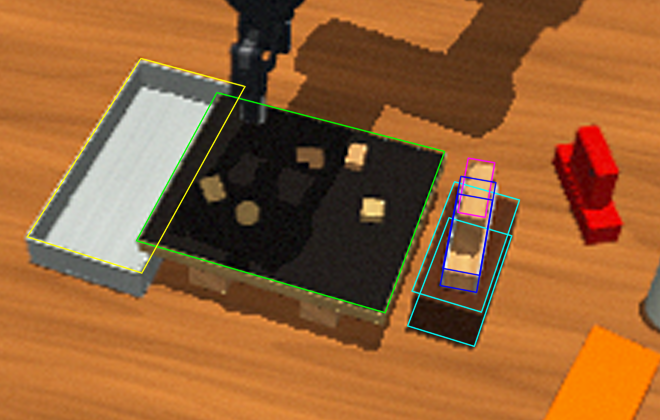

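View pics/fit_side.png

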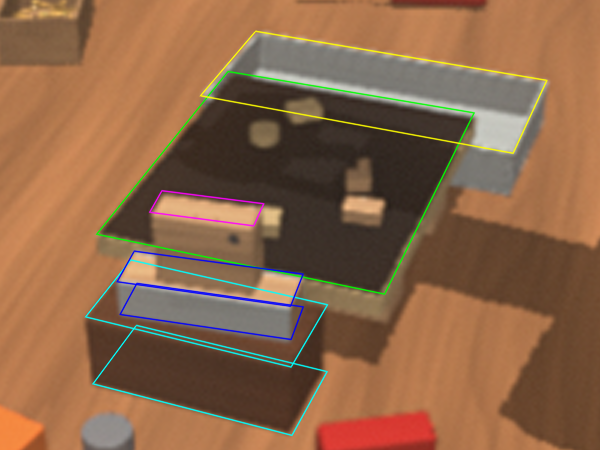

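Dark timber block with the natural wood/steel scraper (scene 346,236; side 261,248) fits the description. The red scraper-like part (scene 387,221) and the orange block (scene 387,297) are look-alikes. The enlarged crops confirm this. Next I move above the scraper and turn the jaws across its grip.

```bash
python3 -m crank '{"slide":[[0.025,0,0],[0.05,0,0],[0.075,0,0],[0.1,-0.005,0],[0.125,-0.01,0],[0.15,-0.01,0],[0.18,-0.01,0],[0.205,-0.01,0]],"roll":[-0.14,-0.28,-0.42,-0.56,-0.70,-0.84,-0.98,-1.12],"grip":[0.08,0.08,0.08,0.08,0.08,0.08,0.08,0.08]}' 60
python3 -m crank '{"slide":[[0,0,0],[0,0,0],[0,0,0],[0,0,0],[0,0,0],[0,0,0],[0,0,0],[0,0,0]],"roll":[-0.14,-0.28,-0.42,-0.45,-0.45,-0.45,-0.45,-0.45],"grip":[0.08,0.08,0.08,0.08,0.08,0.08,0.08,0.08]}'
python3 - <<'E'
from h import *
s=observe();print(s['position'],s['tool_rot'].round(4) if hasattr(s['tool_rot'],'round') else s['tool_rot'],s['q'])
p=get_image('wrist');cv2.imwrite('pics/w1.png',p['frame'][:,:,::-1])
E
```

```text
time_s: 2.9
position: [0.5398, 0.2064, 0.2313]
tool_rot: [[-0.903, 0.43, 0.0], [0.43, 0.903, 0.0], [0.0, 0.0, -1.0]]
ft_force: [-0.2, -1.1, -0.1]
grip_width: 0.0799
time_s: 3.7
position: [0.54, 0.205, 0.2313]
tool_rot: [[-1.0, 0.001, 0.0], [0.001, 1.0, 0.0], [-0.0, 0.0, -1.0]]
ft_force: [1.0, -0.7, 0.6]
grip_width: 0.08
[0.53999208 0.2050039  0.23133235] [[-1.      0.0013  0.    ]
 [ 0.0013  1.      0.    ]
 [-0.      0.     -1.    ]] [ 9.05139576e+00  2.46062996e+01  6.97910716e+01 -1.44260962e-04
  8.56001614e+01 -8.08769396e+01]
```

View pics/w1.png

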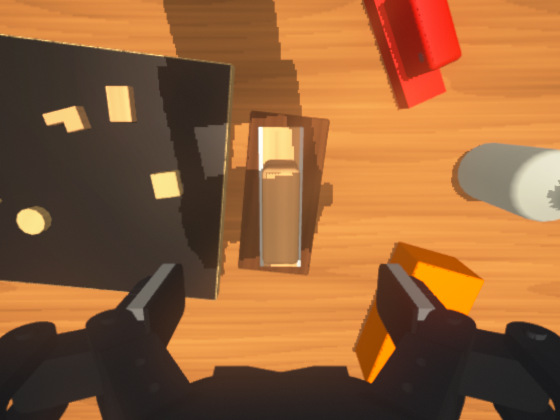

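```bash
python3 - <<'E'
from h import *
p=get_image('wrist');up(p,210,100,150,190,3.1,'pics/w1c.png')
E
```

```text
(no output)
```

View pics/w1c.png

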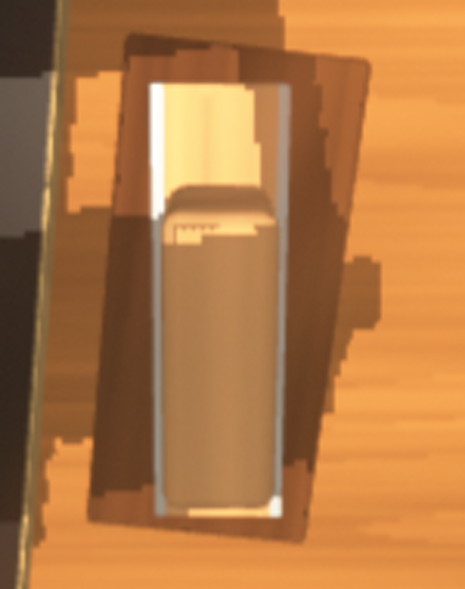

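```bash
python3 - <<'E'
from h import *
p=get_image('wrist')
c=lambda L:[(x/3.1+210-.34,y/3.1+100-.34) for x,y in L]
for n,L,z in(('foot',[(150,83),(291,85),(283,515),(155,515)],.088),('rest',[(127,35),(370,63),(303,543),(90,520)],.06),('grip',[(163,237),(278,235),(277,507),(164,507)],.145)):
    X=p2w(p,c(L),z);print(n,X[:,:2].round(4).tolist(),X.mean(0).round(4),'yaw',np.arctan2(*(X[3]-X[0])[1::-1]).round(4),np.arctan2(*(X[2]-X[1])[1::-1]).round(4),'len',np.linalg.norm(X[3]-X[0]).round(4),np.linalg.norm(X[1]-X[0]).round(4))
X=p2w(p,[(232,65),(216,298)],.063);print('panel corners',X.round(4))
for uv in[(67,117),(120,104),(165,185),(32,221)]: print(p2w(p,uv,.072).round(3))
print(np.load('poses.npy').round(4))
E
```

```text
foot [[0.4784, 0.188], [0.479, 0.2245], [0.5994, 0.2242], [0.5994, 0.1873]] [0.539 0.206 0.088] yaw -0.0056 -0.0022 len 0.121 0.0365
rest [[0.466, 0.18], [0.4736, 0.2486], [0.6214, 0.2326], [0.6134, 0.1649]] [0.5436 0.2065 0.06  ] yaw -0.1025 -0.1078 len 0.1482 0.069
grip [[0.5095, 0.1937], [0.509, 0.2185], [0.5723, 0.2191], [0.5723, 0.193]] [0.5408 0.2061 0.145 ] yaw -0.0105 0.01 len 0.0628 0.0248
panel corners [[0.4296 0.1657 0.063 ]
 [0.6449 0.1417 0.063 ]]
[[0.472 0.028 0.072]]
[[0.461 0.073 0.072]]
[[0.529 0.104 0.072]]
[[ 0.562 -0.017  0.072]]
[[ 0.5236  0.0223 -0.0954]
 [ 0.5416  0.2051 -0.117 ]
 [ 0.5384  0.2042  0.0134]
 [ 0.4969 -0.1552 -0.1123]]
```

```bash
python3 -m crank '{"slide":[[0,0.001,0.03],[0,0.001,0.06],[0,0.001,0.09],[0,0.001,0.11],[0,0.001,0.12],[0,0.001,0.128],[0,0.001,0.132],[0,0.001,0.132]],"roll":[0,0,0,0,0,0,0,0],"grip":[0.08,0.08,0.08,0.08,0.08,0.08,0.08,0.08]}' 60
python3 -m crank '{"slide":[[0,0,0],[0,0,0],[0,0,0],[0,0,0],[0,0,0],[0,0,0],[0,0,0],[0,0,0]],"roll":[0,0,0,0,0,0,0,0],"grip":[0.05,0.03,0.02,0.01,0.01,0.01,0.01,0.01]}' 60
python3 - <<'E'
from h import *
print(observe()['q'])
for n in('side','wrist'):
    p=get_image(n);cv2.imwrite(f'pics/{n}2.png',p['frame'][:,:,::-1])
E
```

```text
time_s: 4.65
position: [0.5402, 0.206, 0.0996]
tool_rot: [[-1.0, 0.001, 0.0], [0.001, 1.0, 0.0], [-0.0, 0.0, -1.0]]
ft_force: [-0.2, 0.1, 0.0]
grip_width: 0.0803
time_s: 5.45
position: [0.5401, 0.206, 0.0997]
tool_rot: [[-1.0, 0.001, 0.001], [0.001, 1.0, 0.0], [-0.001, 0.0, -1.0]]
ft_force: [-1.8, -0.9, 5.7]
grip_width: 0.0251
[ 9.14924836e+00  3.16413804e+01  8.10104285e+01 -3.57794453e-03
  6.73160832e+01 -8.08044889e+01]
```

View pics/side2.png

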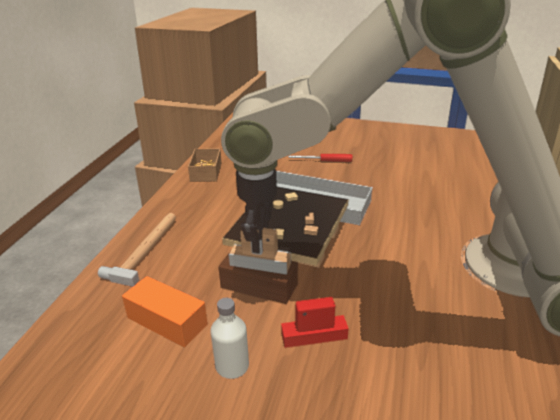

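```bash
python3 -m crank '{"slide":[[0,0,-0.02],[0,0,-0.05],[0.02,-0.02,-0.05],[0.045,-0.04,-0.05],[0.07,-0.06,-0.05],[0.09,-0.08,-0.05],[0.0955,-0.0857,-0.05],[0.0955,-0.0857,-0.05]],"roll":[0,0,0.03,0.06,0.095,0.095,0.095,0.095],"grip":[0.01,0.01,0.01,0.01,0.01,0.01,0.01,0.01]}' 60
python3 - <<'E'
from h import *
P=np.load('poses.npy')[0]
s=observe();print(s['position'],s['tool_rot'])
p=get_image('wrist');cv2.imwrite('pics/w3.png',p['frame'][:,:,::-1])
p=get_image('scene');up(p,190,140,220,150,3.6,'pics/s3.png')
E
```

```text
time_s: 6.35
position: [0.444, 0.12, 0.1492]
tool_rot: [[-0.995, 0.097, -0.001], [0.097, 0.995, 0.0], [0.001, 0.0, -1.0]]
ft_force: [0.9, 0.9, -3.6]
grip_width: 0.025
[0.444029   0.11999557 0.14918714] [[-9.95299843e-01  9.68396123e-02 -5.57982096e-04]
 [ 9.68395610e-02  9.95299998e-01  1.18312817e-04]
 [ 5.66816947e-04  6.37219870e-05 -9.99999837e-01]]
```

View pics/w3.png

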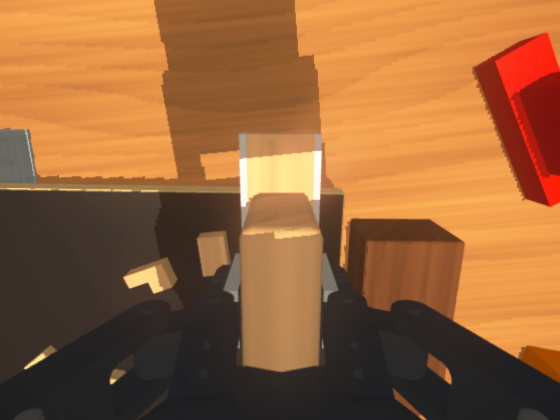

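View pics/s3.png

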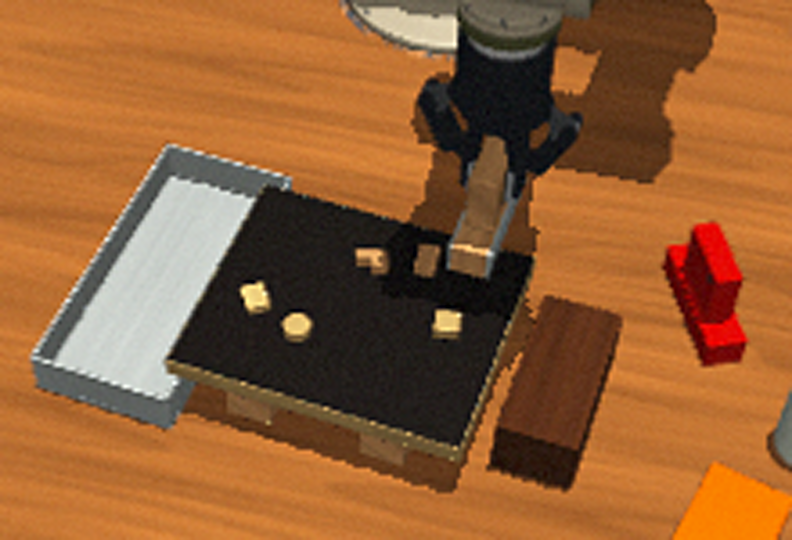

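```bash
python3 -m crank '{"slide":[[0,0,0.015],[0,0,0.03],[0,0,0.04],[0,0,0.043],[0,0,0.045],[0,0,0.045],[0,0,0.045],[0,0,0.045]],"roll":[0,0,0,0,0,0,0,0],"grip":[0.01,0.01,0.01,0.01,0.01,0.01,0.01,0.01]}' 60
python3 - <<'E'
from h import *
p=get_image('side');up(p,190,120,200,150,4,'pics/si4.png')
p=get_image('scene');up(p,190,140,220,150,3.6,'pics/s4.png')
E
```

```text
time_s: 7.25
position: [0.4446, 0.1204, 0.1047]
tool_rot: [[-0.995, 0.096, 0.001], [0.096, 0.995, 0.0], [-0.001, 0.0, -1.0]]
ft_force: [0.1, -0.7, -2.9]
grip_width: 0.0253
```

View pics/s4.png

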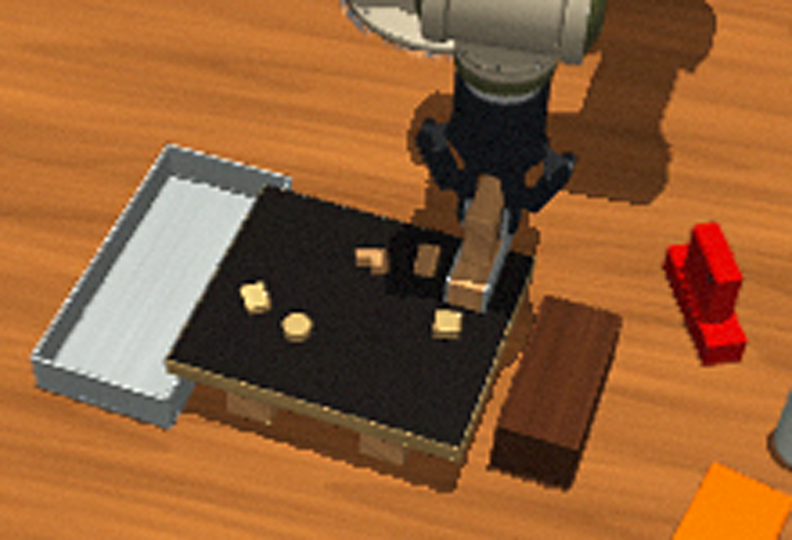

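View pics/si4.png

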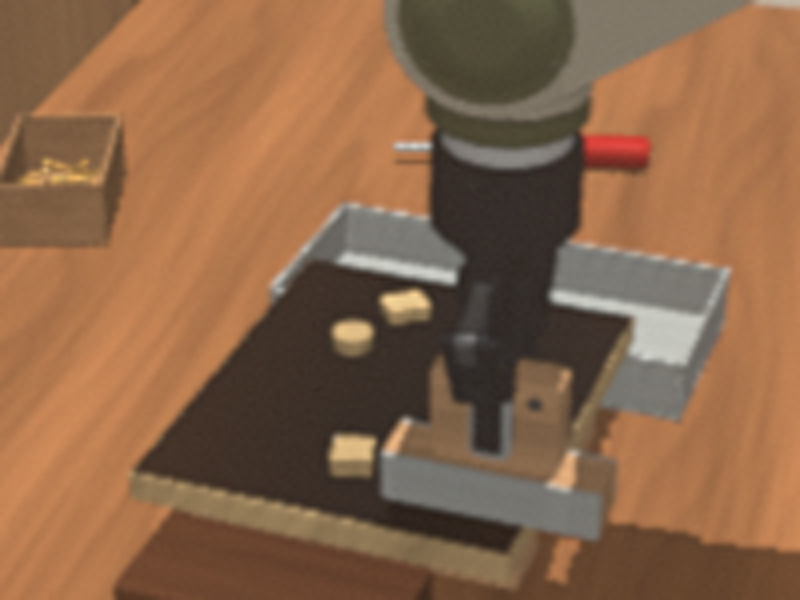

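```bash
python3 -m crank '{"slide":[[0,-0.008,0.0005],[0,-0.02,0.0005],[0,-0.034,0.0005],[0,-0.048,0.0005],[0,-0.062,0.0005],[0,-0.076,0.0005],[0,-0.090,0.0005],[0,-0.104,0.0005]],"roll":[0,0,0,0,0,0,0,0],"grip":[0.01,0.01,0.01,0.01,0.01,0.01,0.01,0.01]}' 60
python3 - <<'E'
from h import *
p=get_image('side');up(p,190,120,200,150,4,'pics/si5.png')
p=get_image('scene');up(p,190,140,220,150,3.6,'pics/s5.png')
E
```

```text
time_s: 8.15
position: [0.4342, 0.0154, 0.1039]
tool_rot: [[-0.995, 0.096, 0.0], [0.096, 0.995, -0.0], [-0.0, -0.0, -1.0]]
ft_force: [-0.2, 0.4, -2.4]
grip_width: 0.0254
```

View pics/s5.png

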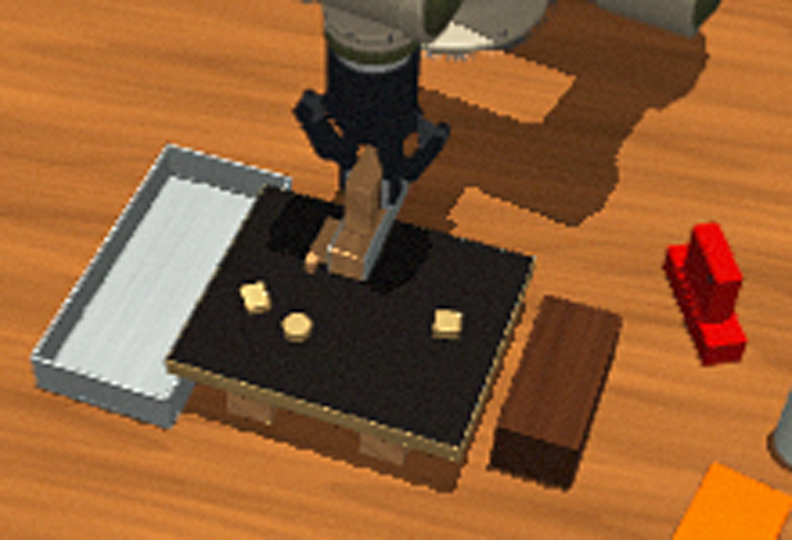

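```bash
python3 -m crank '{"slide":[[-0.003,-0.007,0],[-0.007,-0.014,0],[-0.011,-0.022,0],[-0.014,-0.032,0],[-0.014,-0.043,0],[-0.014,-0.054,0],[-0.014,-0.065,0],[-0.014,-0.076,0]],"roll":[0,0,0,0,0,0,0,0],"grip":[0.01,0.01,0.01,0.01,0.01,0.01,0.01,0.01]}' 60
python3 - <<'E'
from h import *
p=get_image('side');up(p,190,120,200,150,4,'pics/si6.png')
p=get_image('scene');up(p,190,140,220,150,3.6,'pics/s6.png')
E
```

```text
time_s: 9.05
position: [0.4409, -0.0611, 0.1038]
tool_rot: [[-0.995, 0.096, -0.0], [0.096, 0.995, -0.0], [0.0, -0.0, -1.0]]
ft_force: [-0.8, 0.2, -2.9]
grip_width: 0.0255
```

View pics/s6.png

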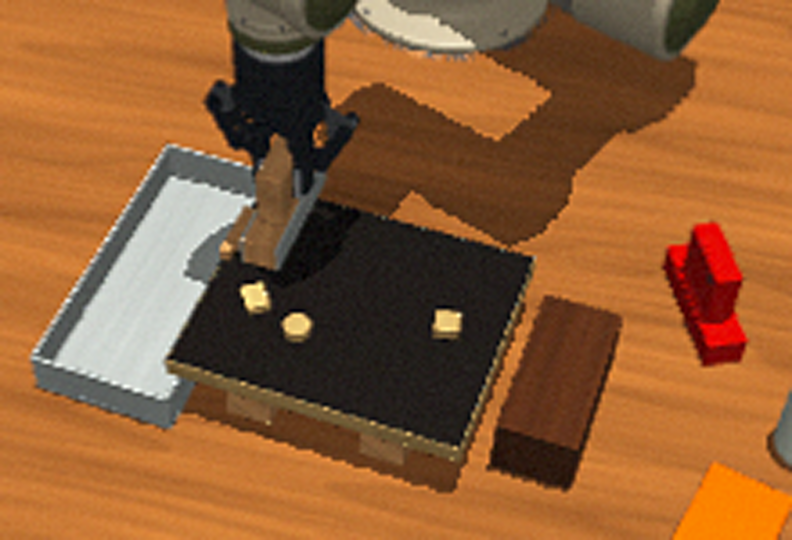

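View pics/si6.png

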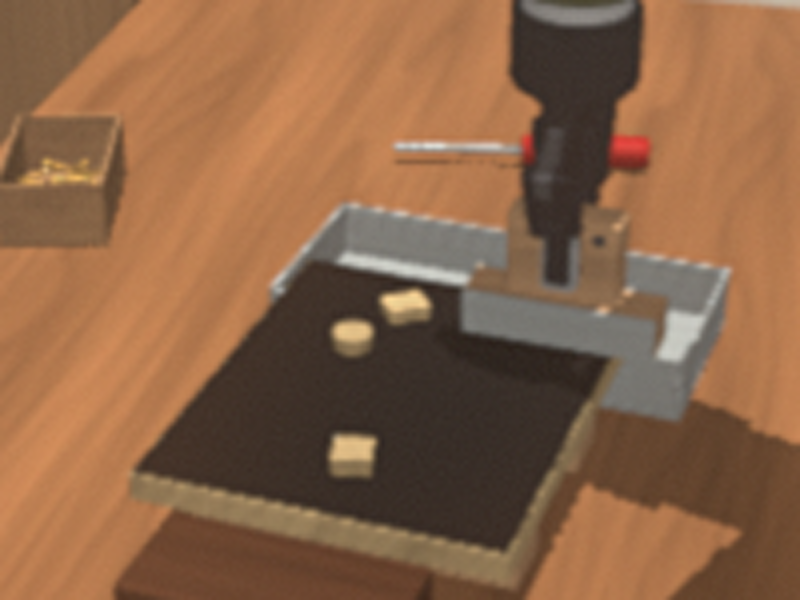

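```bash
python3 -m crank '{"slide":[[0,-0.008,0],[0,-0.016,0],[0,-0.024,0],[0,-0.032,0],[0,-0.04,0],[0,-0.045,0],[0,-0.045,0],[0,-0.045,0]],"roll":[0,0,0,0,0,0,0,0],"grip":[0.01,0.01,0.01,0.01,0.01,0.01,0.01,0.01]}' 60
python3 - <<'E'
from h import *
p=get_image('side');up(p,190,120,200,150,4,'pics/si7.png')
p=get_image('scene');up(p,190,140,220,150,3.6,'pics/s7.png')
E
```

```text
time_s: 9.95
position: [0.4368, -0.1049, 0.1038]
tool_rot: [[-0.995, 0.096, -0.0], [0.096, 0.995, 0.0], [0.0, 0.0, -1.0]]
ft_force: [0.2, -0.7, -3.2]
grip_width: 0.0252
```

View pics/s7.png

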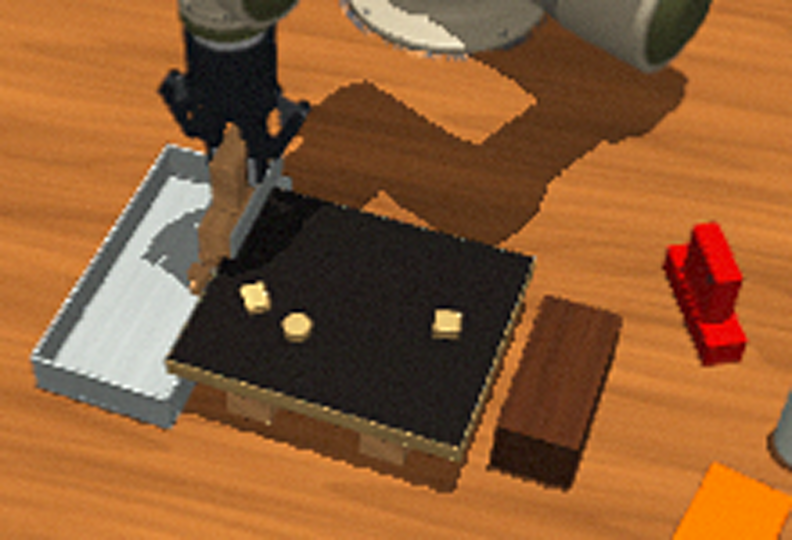

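View pics/si7.png

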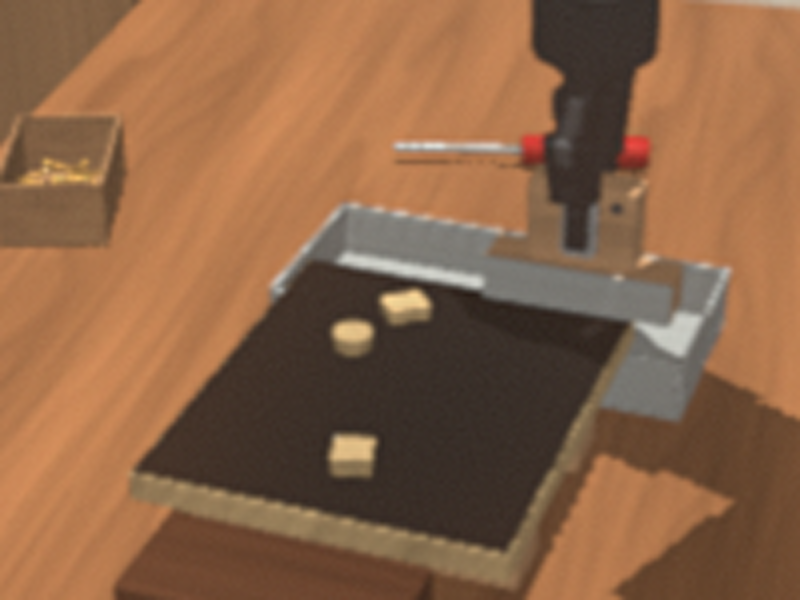

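```bash
python3 -m crank '{"slide":[[0,0,-0.02],[0,0,-0.05],[-0.015,0.04,-0.055],[-0.03,0.08,-0.055],[-0.05,0.12,-0.055],[-0.07,0.165,-0.055],[-0.085,0.21,-0.055],[-0.096,0.259,-0.055]],"roll":[0,0,0,0,0,0,0,0],"grip":[0.01,0.01,0.01,0.01,0.01,0.01,0.01,0.01]}' 60
python3 - <<'E'
from h import *
p=get_image('side');up(p,190,120,200,150,4,'pics/si8.png')
p=get_image('scene');up(p,190,140,220,150,3.6,'pics/s8.png')
E
```

```text
time_s: 10.85
position: [0.5577, 0.1455, 0.1586]
tool_rot: [[-0.995, 0.096, -0.0], [0.096, 0.995, -0.0], [0.0, -0.0, -1.0]]
ft_force: [1.7, -0.4, -3.1]
grip_width: 0.0249
```

View pics/s8.png

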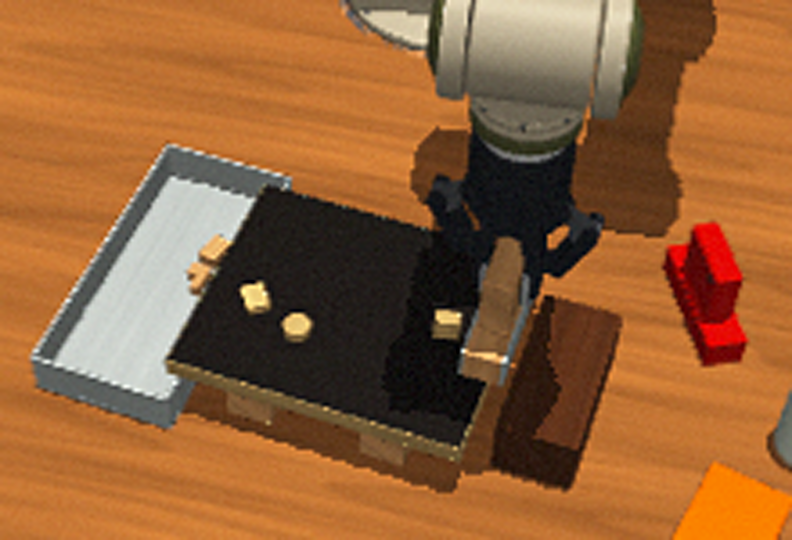

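View pics/si8.png

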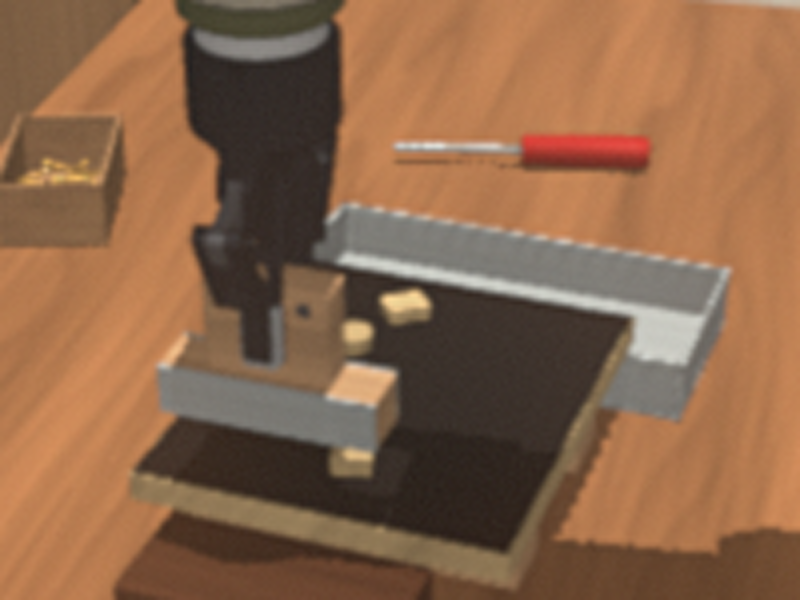

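```bash
python3 -m crank '{"slide":[[0,0,0.015],[0,0,0.03],[0,0,0.045],[0,0,0.053],[0,0,0.055],[0,0,0.055],[0,-0.006,0.055],[0,-0.014,0.055]],"roll":[0,0,0,0,0,0,0,0],"grip":[0.01,0.01,0.01,0.01,0.01,0.01,0.01,0.01]}' 60
python3 -m crank '{"slide":[[0,-0.014,0],[0,-0.028,0],[0,-0.042,0],[0,-0.056,0],[0,-0.07,0],[0,-0.084,0],[0,-0.098,0],[0,-0.11,0]],"roll":[0,0,0,0,0,0,0,0],"grip":[0.01,0.01,0.01,0.01,0.01,0.01,0.01,0.01]}' 60
python3 - <<'E'
from h import *
p=get_image('side');up(p,190,120,200,150,4,'pics/si9.png')
p=get_image('scene');up(p,190,140,220,150,3.6,'pics/s9.png')
E
```

```text
time_s: 11.75
position: [0.556, 0.1292, 0.1045]
tool_rot: [[-0.995, 0.095, 0.001], [0.095, 0.995, -0.0], [-0.001, 0.0, -1.0]]
ft_force: [0.9, 0.7, -3.2]
grip_width: 0.0252
time_s: 12.55
position: [0.5451, 0.0188, 0.1038]
tool_rot: [[-0.995, 0.096, -0.0], [0.096, 0.995, -0.0], [0.0, -0.0, -1.0]]
ft_force: [0.1, -0.1, -3.0]
grip_width: 0.0254
```

View pics/s9.png

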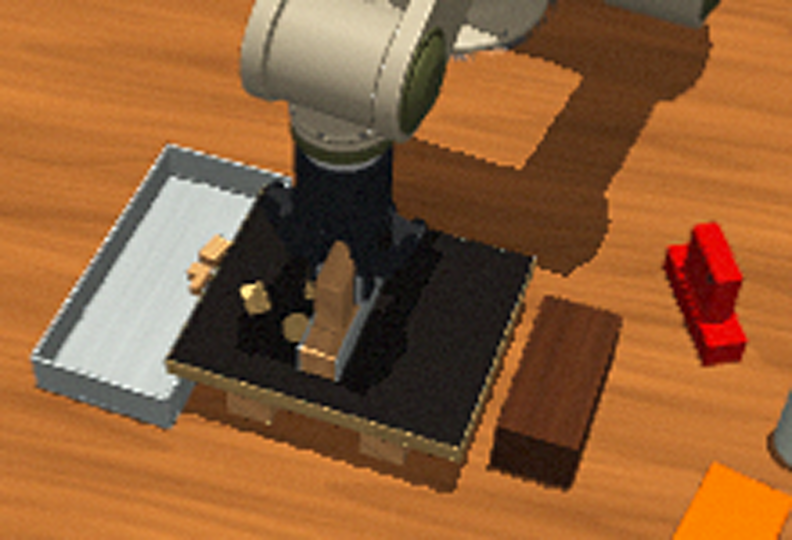

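View pics/si9.png

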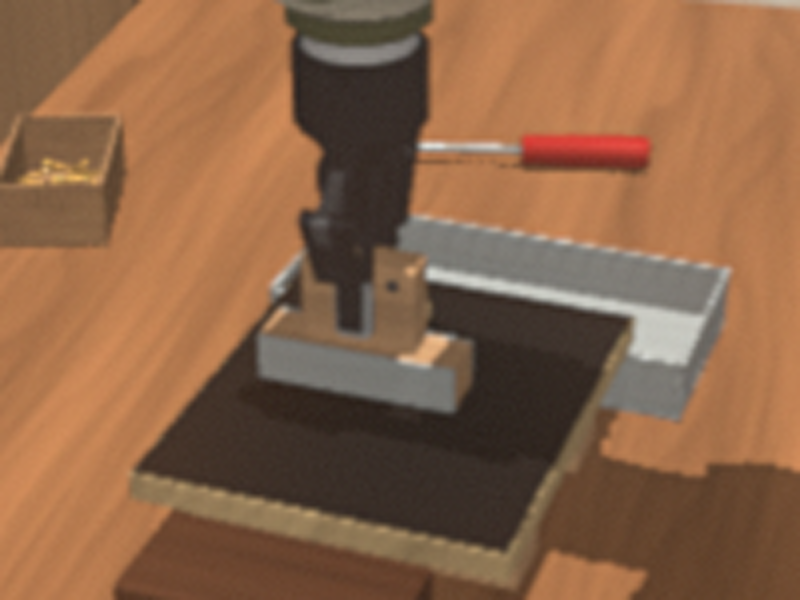

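```bash
python3 -m crank '{"slide":[[0,-0.01,0],[0,-0.021,0],[0,-0.032,0],[0,-0.043,0],[0,-0.054,0],[0,-0.065,0],[0,-0.076,0],[0,-0.086,0]],"roll":[0,0,0,0,0,0,0,0],"grip":[0.01,0.01,0.01,0.01,0.01,0.01,0.01,0.01]}' 60
python3 - <<'E'
from h import *
p=get_image('side');up(p,190,120,200,150,4,'pics/si10.png')
p=get_image('scene');up(p,190,140,220,150,3.6,'pics/s10.png')
E
```

```text
time_s: 13.45
position: [0.5369, -0.0666, 0.1038]
tool_rot: [[-0.995, 0.096, 0.0], [0.096, 0.995, -0.0], [-0.0, -0.0, -1.0]]
ft_force: [0.0, -0.1, -3.4]
grip_width: 0.0254
```

View pics/s10.png

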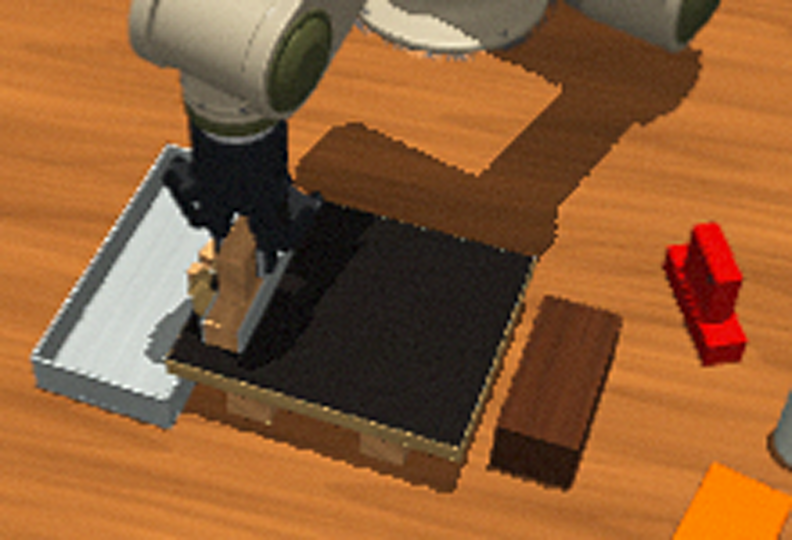

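View pics/si10.png

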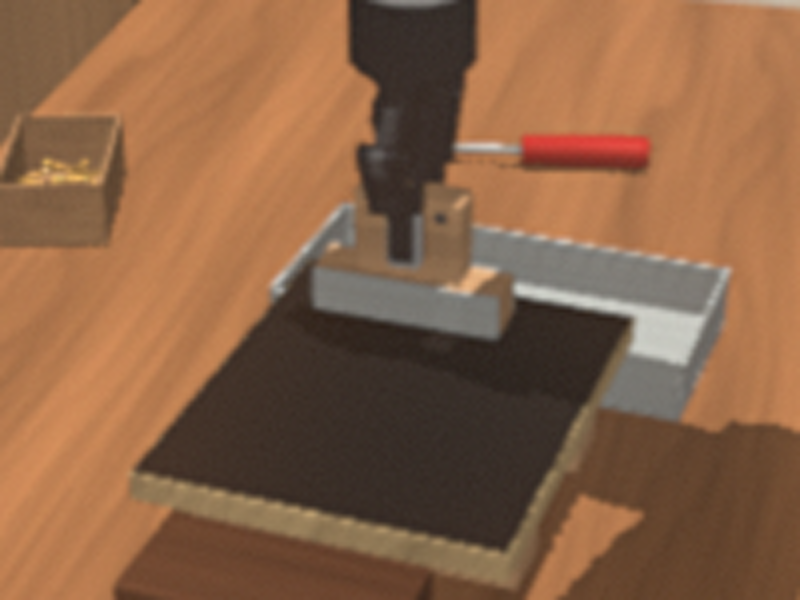

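```bash
python3 -m crank '{"slide":[[0,-0.008,0],[0,-0.016,0],[0,-0.024,0],[0,-0.032,0],[0,-0.04,0],[0,-0.048,0],[0,-0.051,0],[0,-0.051,0]],"roll":[0,0,0,0,0,0,0,0],"grip":[0.01,0.01,0.01,0.01,0.01,0.01,0.01,0.01]}' 60
python3 -m crank '{"slide":[[0,0,-0.02],[0,0,-0.05],[0,0.03,-0.07],[0,0.07,-0.08],[0,0.11,-0.08],[0,0.155,-0.08],[0,0.2,-0.08],[0,0.24,-0.08]],"roll":[0,0,0,0,0,0,0,0],"grip":[0.01,0.01,0.01,0.01,0.01,0.01,0.01,0.01]}' 60
python3 - <<'E'
from h import *
p=get_image('side');up(p,190,120,200,150,4,'pics/si11.png')
p=get_image('scene');up(p,190,140,220,150,3.6,'pics/s11.png')
E
```

```text
time_s: 14.35
position: [0.5321, -0.1168, 0.1038]
tool_rot: [[-0.995, 0.096, -0.0], [0.096, 0.995, 0.0], [0.0, 0.0, -1.0]]
ft_force: [-0.2, 0.2, -2.8]
grip_width: 0.0253
time_s: 15.15
position: [0.5547, 0.1251, 0.1839]
tool_rot: [[-0.996, 0.095, -0.0], [0.095, 0.996, 0.0], [0.0, 0.0, -1.0]]
ft_force: [0.6, -0.2, -2.8]
grip_width: 0.0254
```

View pics/s11.png

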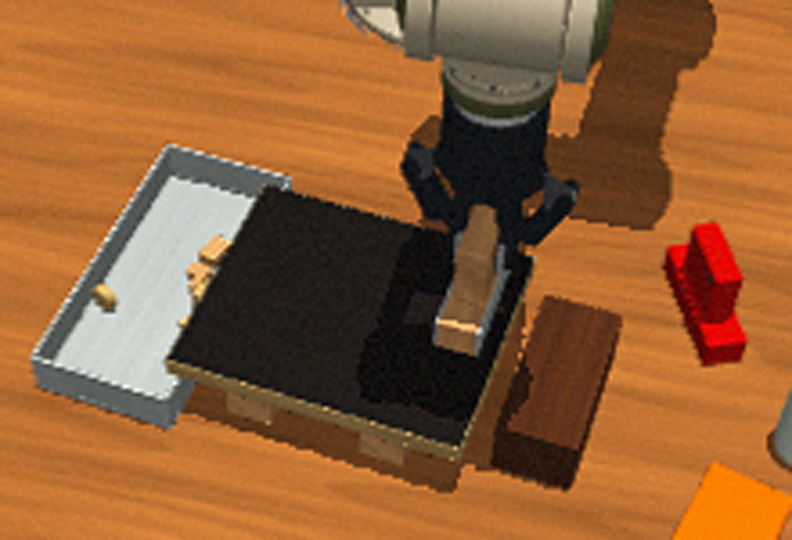

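View pics/si11.png

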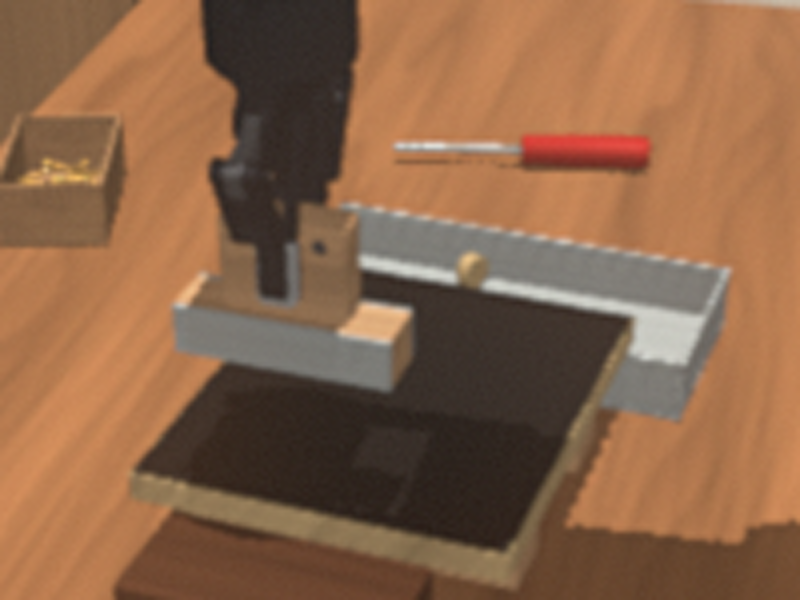

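```bash
python3 -m crank '{"slide":[[0.01,0.03,0],[0.0198,0.0794,0],[0.0198,0.0794,0.02],[0.0198,0.0794,0.045],[0.0198,0.0794,0.065],[0.0198,0.0794,0.076],[0.0198,0.0794,0.081],[0.0198,0.0794,0.081]],"roll":[0,0.01,0.01,0.01,0.01,0.01,0.01,0.01],"grip":[0.01,0.01,0.01,0.01,0.01,0.01,0.01,0.01]}' 60
python3 - <<'E'
from h import *
p=get_image('side');up(p,190,160,200,150,4,'pics/si12.png')
p=get_image('scene');up(p,190,140,220,150,3.6,'pics/s12.png')
E
```

```text
time_s: 16.05
position: [0.5431, 0.2033, 0.1028]
tool_rot: [[-0.994, 0.106, -0.0], [0.106, 0.994, -0.0], [0.0, -0.0, -1.0]]
ft_force: [0.2, 0.5, -2.8]
grip_width: 0.0254
```

View pics/s12.png

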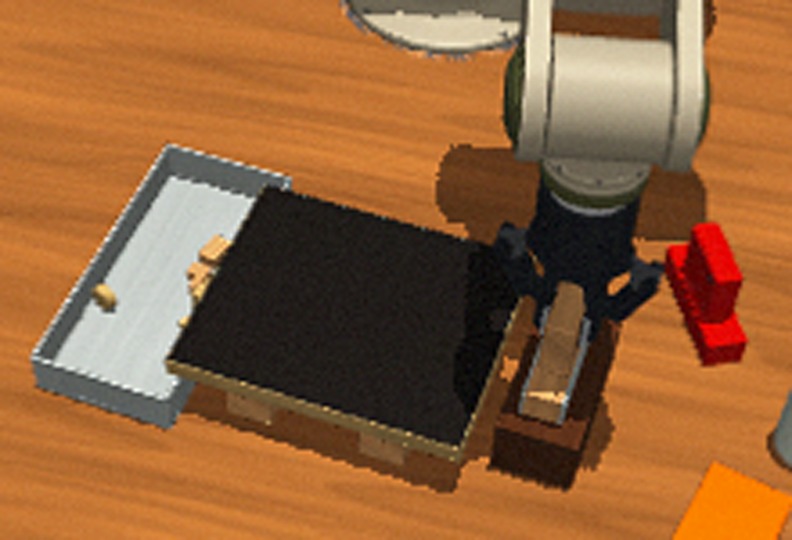

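View pics/si12.png

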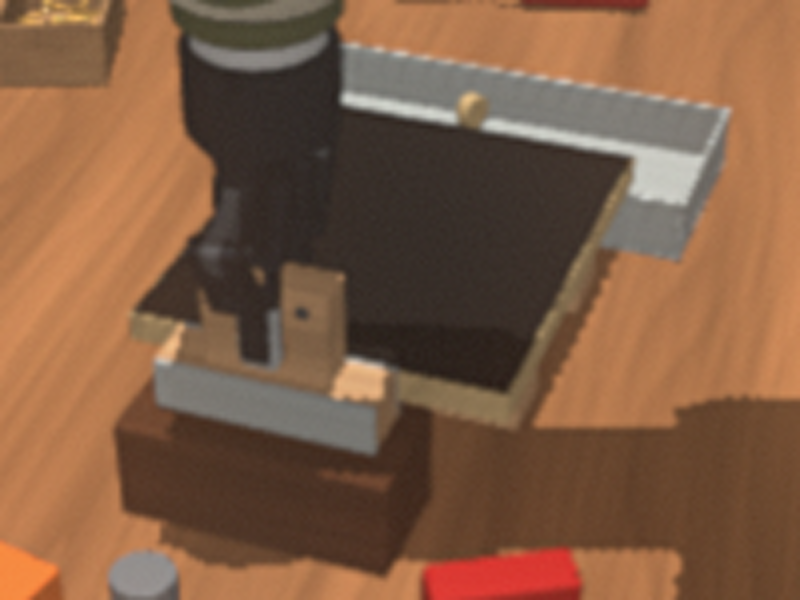

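```bash
python3 -m crank '{"slide":[[0,0.0025,0.001],[0,0.0025,0.002],[0,0.0025,0.003],[0,0.0025,0.0032],[0,0.0025,0.0032],[0,0.0025,0.0032],[0,0.0025,0.0032],[0,0.0025,0.0032]],"roll":[0,0,0,0,0,0,0,0],"grip":[0.01,0.01,0.01,0.01,0.01,0.01,0.01,0.01]}' 60
python3 -m crank '{"slide":[[0,0,0],[0,0,0],[0,0,0],[0,0,0],[0,0,0],[0,0,0],[0,0,0],[0,0,0]],"roll":[0,0,0,0,0,0,0,0],"grip":[0.03,0.04,0.05,0.06,0.07,0.07,0.07,0.07]}' 60
```

```text
time_s: 16.95
position: [0.5433, 0.206, 0.0998]
tool_rot: [[-0.994, 0.106, 0.0], [0.106, 0.994, 0.0], [-0.0, 0.0, -1.0]]
ft_force: [-0.6, 0.9, -0.4]
grip_width: 0.0254
time_s: 17.75
position: [0.5432, 0.206, 0.0996]
tool_rot: [[-0.994, 0.106, 0.0], [0.106, 0.994, 0.0], [-0.0, 0.0, -1.0]]
ft_force: [-0.9, 0.9, 0.3]
grip_width: 0.0698
```

```bash
python3 -m crank '{"slide":[[0,0,-0.02],[0,0,-0.05],[0,0,-0.09],[0,0,-0.13],[0,-0.03,-0.16],[0,-0.07,-0.17],[0,-0.11,-0.17],[0,-0.15,-0.17]],"roll":[0,0,0,0,0,0,0,0],"grip":[0.07,0.07,0.07,0.07,0.07,0.07,0.07,0.07]}'
python3 -m crank '{"slide":[[0,-0.04,0],[0,-0.08,0],[0,-0.12,0],[0,-0.15,0],[0,-0.17,0],[0,-0.18,0],[0,-0.18,0],[0,-0.18,0]],"roll":[0,0,0,0,0,0,0,0],"grip":[0.07,0.07,0.07,0.07,0.07,0.07,0.07,0.07]}'
python3 - <<'E'
from h import *
p=get_image('wrist');cv2.imwrite('pics/w13.png',p['frame'][:,:,::-1])
p=get_image('side');up(p,190,160,200,150,4,'pics/si13.png')
p=get_image('scene');up(p,190,140,220,150,3.6,'pics/s13.png')
E
```

```text
time_s: 18.55
position: [0.527, 0.0555, 0.2701]
tool_rot: [[-0.994, 0.105, 0.001], [0.105, 0.994, -0.0], [-0.001, -0.0, -1.0]]
ft_force: [0.7, -1.2, -0.9]
grip_width: 0.0702
time_s: 19.35
position: [0.5084, -0.1214, 0.2696]
tool_rot: [[-0.994, 0.105, -0.0], [0.105, 0.994, 0.0], [0.0, 0.0, -1.0]]
ft_force: [0.5, 0.6, -0.4]
grip_width: 0.0702
```

View pics/w13.png

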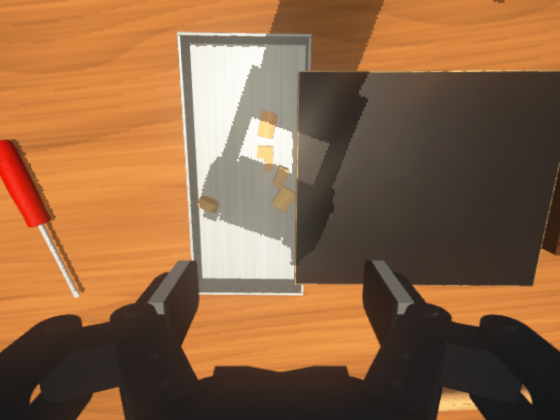

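View pics/si13.png

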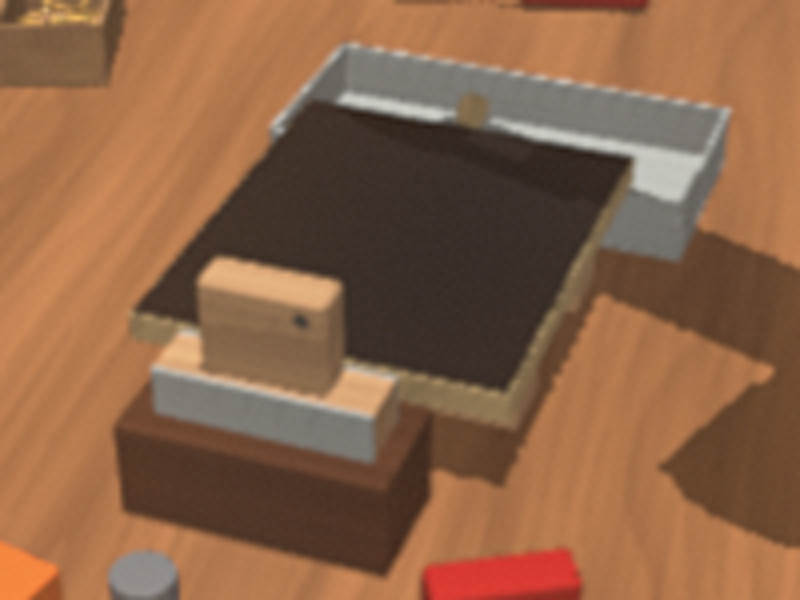

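View pics/s13.png

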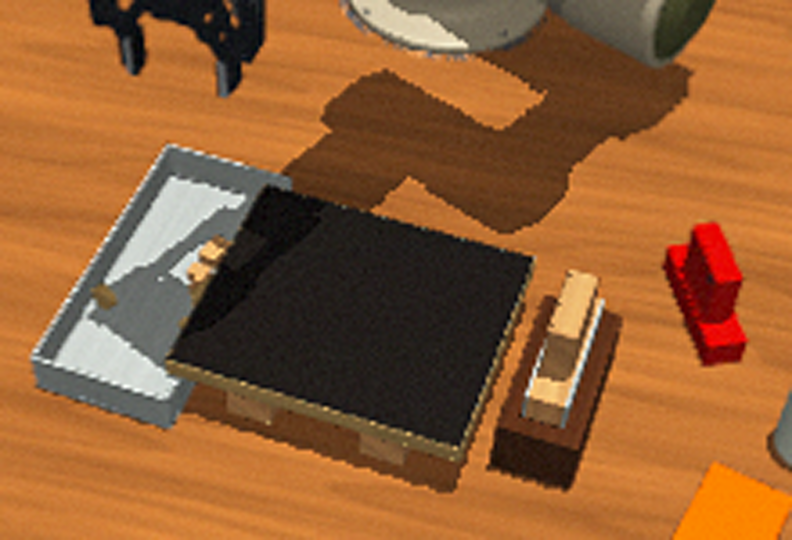

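```bash
python3 - <<'E'
from h import *
p=get_image('wrist');up(p,170,90,150,140,4.2,'pics/w14.png')
c=np.load('poses.npy');t=c[3]
for uv in[(268,125),(265,157),(281,178),(283,198),(208,204)]:
    for z in(.01,.035):
        d=p2w(p,uv,z)[0][:2]-t[:2];C,S=np.cos(t[2]),np.sin(t[2]);print(uv,z,np.round([C*d[0]+S*d[1],-S*d[0]+C*d[1]],3))
E
```

```text
(268, 125) 0.01 [-0.053  0.022]
(268, 125) 0.035 [-0.053  0.022]
(265, 157) 0.01 [-0.017  0.018]
(265, 157) 0.035 [-0.02   0.019]
(281, 178) 0.01 [0.007 0.037]
(281, 178) 0.035 [0.003 0.037]
(283, 198) 0.01 [0.031 0.039]
(283, 198) 0.035 [0.025 0.039]
(208, 204) 0.01 [ 0.039 -0.05 ]
(208, 204) 0.035 [ 0.033 -0.045]
```

View pics/w14.png

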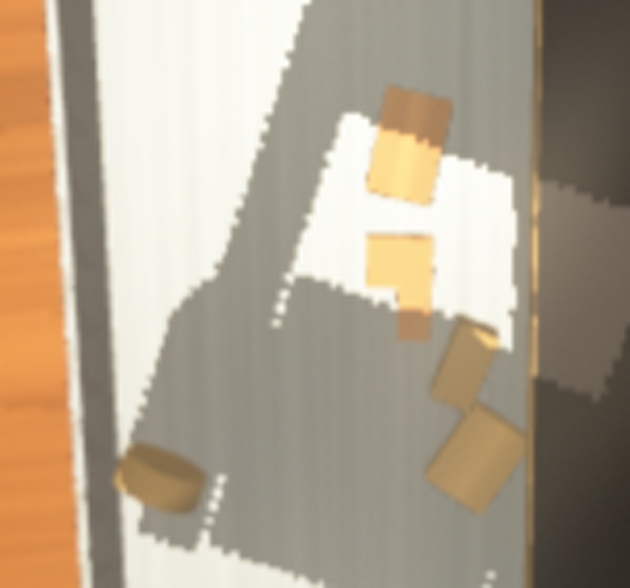

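```bash
python3 - <<'E'
from h import *
for n in('scene','side'):
    p=get_image(n)
    for t in('glue','driver','scraper_grip'):
        for r in silhouettes(t,p)[:2]: print(n,t,round(r['confidence'],2),np.round(r['box'],1))
print(observe()['time_s']);print(close_job())
E
```

```text
scene glue 0.89 [416.8 250.4  29.   41.2]
scene driver 0.8 [164.9 212.7  13.3  46.3]
scene scraper_grip 0.79 [384.6 223.9  21.7  44.4]
scene scraper_grip 0.65 [345.9 236.4  23.9  43.1]
side glue 0.71 [229.5 336.9  35.4  82.1]
side driver 0.85 [322.2 156.4  63.4   9. ]
side scraper_grip 0.92 [260.1 249.8  61.   48.1]
side scraper_grip 0.63 [317.4 323.9  65.3  50.2]
19.95
the job is handed in; nothing more can be done
None
```

I wiped all five chips into the tray in two passes, stood the scraper back on its dark timber block, let go and handed the job in at 20 s of the 54 s. `close_job` gave no verdict, so what follows rests on my own checks.

- **Chips:** the last wrist picture shows all five in the tray, with nothing left on the drawer front. They lie within about ±0.055 m along the tray's length and ±0.05 m across it, well inside its outline. The round plug stands on its edge near the far wall and the other four rest on the floor; I judged their heights from the pictures and did not measure them.
- **Scraper:** in the last pictures it stands upright on the block. I let go with the tool within about 2 mm of the block's measured centre, and the gripper then moved clear.
- **Bystanders:** I saw no movement of the glue bottle or the screwdriver. Their boxes match the start to within 1–2 pixels. The screwdriver's box in the side view is the exception, because the first detection caught only part of it. I left the red and orange look-alikes alone.
- **Forces and chip contact:** the force readings at the end of each move stayed below 6 N. The fingertips stayed about 40 mm above the panel during the wiping, well over the chips.

No check failed. The block's position from the first fit and from the wrist camera differed by about 2 mm, within the calibration error. The L-shaped chip began to drift towards the end of the scraper in the first pass, so I shifted the scraper about 14 mm sideways to keep it in front.

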